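# Size a bar in the tapered gauge and put it away

### The job

Slide the bar that lies in the lead-in of the tapered gauge along the straight fence, flat against it, until it wedges between the fence and the tapered rail. Read the field on the fence in which its leading end stops (one, two or three holes), then lay the bar flat in the tray whose lip has the same number of holes. Leave the other two bars where they lie.

Things in the scene. Friction and masses are not known exactly. Their poses are not given: they have to be found in the camera images.
- gauge: Tapered gauge, fixed on the counter: a 4 mm base plate with 8 mm thick straight fence, tapered rail and end tie on it (tops at 12 mm). Origin on the counter under the fence's inner face at the slot's mouth; x along the fence into the slot (the sliding direction), z up; the slot lies at y < 0. The fence's inner face is y = 0, x = -100 to 108 mm; it is 34 mm wide. Lead-in: x < -10 mm, on the base.
- gauge_rail (a point): On the tapered rail's inner top edge at the slot's mouth: 48 mm from the fence, axes as the gauge's. The slot narrows 1 mm in 4 (width = 48 - x/4 mm) down to 26 mm at the tie, x = 88 mm. The rail is 18 mm wide with a round nose. A bar wedges where the slot is as wide as itself and stays until pulled back or lifted; it stands 17 mm above fence and rail and can be gripped across its width there.
- gauge_fields (a point): On top of the fence in the middle of the middle field, axes as the gauge's. Lines scribed across the fence part three fields, with drilled holes: one hole from x = 22 to 42 mm in the gauge frame, two from 42 to 62, three from 62 to 82. A bar flat on the fence wedges with its leading end near the middle of a field; the fence's drag may turn it a little askew.
- bar_a_mid (a point): Centre (half-way up) of one of three alike aluminium flat bars, 100 mm long (x), 25 mm high (z), about 0.25 kg; one is 30, one 35, one 40 mm wide (y), which is not told. One of them, drawn anew each time, lies in the gauge's lead-in (centre at x = -80 to -135, y = -22 to -32 mm in the gauge frame); the other two lie side by side on a 4 mm steel plate to the right (x about -345 mm).
- bar_b_mid (a point): Centre (half-way up) of one of three alike aluminium flat bars, 100 mm long (x), 25 mm high (z), about 0.25 kg; one is 30, one 35, one 40 mm wide (y), which is not told. One of them, drawn anew each time, lies in the gauge's lead-in (centre at x = -80 to -135, y = -22 to -32 mm in the gauge frame); the other two lie side by side on a 4 mm steel plate to the right (x about -345 mm).
- bar_c_mid (a point): Centre (half-way up) of one of three alike aluminium flat bars, 100 mm long (x), 25 mm high (z), about 0.25 kg; one is 30, one 35, one 40 mm wide (y), which is not told. One of them, drawn anew each time, lies in the gauge's lead-in (centre at x = -80 to -135, y = -22 to -32 mm in the gauge frame); the other two lie side by side on a 4 mm steel plate to the right (x about -345 mm).
- tray_1_in (a point): Centre of the inner floor of a shallow dark steel tray, 118 (x) by 57 mm (y) outside, 112 by 51 inside, 11 mm high, floor and walls 3 mm, fixed on the counter: a bar laid in it stands 17 mm above its rim. The bright lip at its +x end (the robot's left) has one dark hole, 11 mm. z up. Three trays lie one behind the other in any order.
- tray_2_in (a point): Centre of the inner floor of a shallow dark steel tray, 118 (x) by 57 mm (y) outside, 112 by 51 inside, 11 mm high, floor and walls 3 mm, fixed on the counter: a bar laid in it stands 17 mm above its rim. The bright lip at its +x end (the robot's left) has two dark holes in a row, 11 mm. z up. Three trays lie one behind the other in any order.
- tray_3_in (a point): Centre of the inner floor of a shallow dark steel tray, 118 (x) by 57 mm (y) outside, 112 by 51 inside, 11 mm high, floor and walls 3 mm, fixed on the counter: a bar laid in it stands 17 mm above its rim. The bright lip at its +x end (the robot's left) has three dark holes in a row, 11 mm. z up. Three trays lie one behind the other in any order.
- masking_roll: Roll of masking tape, 85 mm across, 24 mm high, lying loose beyond the gauge: a bystander. Origin under its centre.
- dividers: Steel dividers, 162 mm long, 7 mm high, lying loose left of the gauge: a bystander. Origin under the centre.
There are look-alikes about, which are no part of the job. Leave any pink look-alike of the part that bears bar_c_mid alone.

How it is judged:
On the way:
1. the bar lies in the slot, along the fence (0.09 rad), slid in until it wedges: leading end from 6 mm before to 10 mm past the point where the slot is as wide as the bar (((x of bar_a_mid in the frame of gauge between -0.024 and -0.008 m and y of bar_a_mid in the frame of gauge between -0.028 and -0.01 m and z of bar_a_mid in the frame of gauge below 0.022 m and angle between the x axis of bar_a_mid and the x axis of gauge, either way round below 0.09 rad) or (x of bar_b_mid in the frame of gauge between -0.004 and 0.012 m and y of bar_b_mid in the frame of gauge between -0.028 and -0.01 m and z of bar_b_mid in the frame of gauge below 0.022 m and angle between the x axis of bar_b_mid and the x axis of gauge, either way round below 0.09 rad) or (x of bar_c_mid in the frame of gauge between 0.016 and 0.032 m and y of bar_c_mid in the frame of gauge between -0.028 and -0.01 m and z of bar_c_mid in the frame of gauge below 0.022 m and angle between the x axis of bar_c_mid and the x axis of gauge, either way round below 0.09 rad))), for 0.2 s.
At the end, for the whole second after the job is handed in: The gauged bar lies flat (tilt under 0.1 rad) and at rest on the floor of the tray with as many holes as the field it stopped in, its centre within 20 mm of the tray's centre along and across; the other two bars are within 30 mm of where they lay (((x of bar_a_mid in the frame of tray_1_in between -0.02 and 0.02 m and y of bar_a_mid in the frame of tray_1_in between -0.02 and 0.02 m and z of bar_a_mid in the frame of tray_1_in below 0.018 m and angle between bar_a_mid's own z axis and vertical below 0.1 rad and linear speed of bar_a below 0.02 m/s and distance of each of bar_b_mid, bar_c_mid from where it was at the start of the episode below 0.03 m) or (x of bar_b_mid in the frame of tray_2_in between -0.02 and 0.02 m and y of bar_b_mid in the frame of tray_2_in between -0.02 and 0.02 m and z of bar_b_mid in the frame of tray_2_in below 0.018 m and angle between bar_b_mid's own z axis and vertical below 0.1 rad and linear speed of bar_b below 0.02 m/s and distance of each of bar_a_mid, bar_c_mid from where it was at the start of the episode below 0.03 m) or (x of bar_c_mid in the frame of tray_3_in between -0.02 and 0.02 m and y of bar_c_mid in the frame of tray_3_in between -0.02 and 0.02 m and z of bar_c_mid in the frame of tray_3_in below 0.018 m and angle between bar_c_mid's own z axis and vertical below 0.1 rad and linear speed of bar_c below 0.02 m/s and distance of each of bar_a_mid, bar_b_mid from where it was at the start of the episode below 0.03 m))); the robot touches nothing.
It fails at once if the masking roll or the dividers are knocked away (more than 40 mm) (distance of any of masking_roll, dividers from where it was at the start of the episode above 0.04 m).
It also fails if it takes over 53 s, if anything falls off the work surface, if the arm or the gripper's body presses on something with over 40 N, if the wrist force passes 120 N, or if a joint passes its speed limit or range.

### The arm

A 6-joint arm with a two-finger parallel gripper is mounted at the origin on a cart in front of the work surface, level with it; the furniture and walls round the work are solid. World frame = base frame: x ahead of the robot, y to its left, z up, the work surface at z = 0. Lengths are in m, angles in rad, forces in N, time in s.
With the tool pointing down it reaches from about 0.35 to 0.85 m from the base axis. Payload 8.1 kg.
Tool frame: the origin (TCP) lies at the very end of the fingers, on their centre line; the grasp point (between the pads) lies 19 mm behind it; z points along the fingers, y is the direction in which the jaws open and shut (so a half turn about z gives the same grasp; the last joint's range is limited). The gripper opens to 93 mm and grips with 3 to 60 N. Pads are 15 mm wide; open, the fingers measure 128 mm over their backs; the gripper's body (75 mm by 188 mm) begins 65 mm behind the grasp point.
Start: joints at [-1.426, 0.13, 1.488, -0, 1.523, -0.085], TCP at [0.137, -0.584, 0.219] pointing down, gripper open.
Joint ranges: [-2.96, 2.96], [-0.89, 2.26], [0.02, 2.5], [-1.34, 4.48], [0, 2.73], [-2.66, 2.66]. Speed limits (rad/s): [2.39, 2.39, 2.79, 3.14, 3.14, 3.14].

### API

Orientations are given as a rotation vector (axis times angle).
In Python, from plant import robot gives the robot as it stands.
- The arm moves only by the shell command python3 -m pendant 'ROWS' [OPENING] [FORCE]. ROWS is JSON, a list of rows, each an object with "delta_pos": the shift along the tool's x, y, z in m, a list of three; "spin": the turn about the tool's z in rad. In form: [{"delta_pos": [dx, dy, dz], "spin": spin}, ...]. A call has 1 to 10 rows; each row is the pose to reach, as a shift and turn from the pose measured when the call began, along the tool's axes at that moment; what a row does not reach only later rows make up. A row lasts 1/10 s, in which the tool goes at most 50 mm and 8.59 degrees, less where a joint would pass 70% of its speed; a pose out of reach is approached as far as the arm can. A call with a gripper value outside its range is refused whole. OPENING is the closure, from -1 (fully open) to 1 (shut), set as the call begins (- or left out, the last holds). The fingers move at their own pace and stop on an object; FORCE is the grip in N (left out, the last holds). Time passes only in rows, so rows that repeat a pose let the fingers close. It gives the time, the measured TCP pose, the force and the opening at its end, in the units of the state.
- robot.read_state(): the state, without advancing time (a new reading comes with each control period).
- robot.read_camera(name): name is "scene" or "top" or "wrist"; returns a dict with "color" (480x640x3 uint8, blue, green, red), "camera_matrix" (3x3 intrinsics, pixels), "D" ([k1, k2, p1, p2, k3] as OpenCV has them; the pictures are not rectified), "R" (3x3) and "t" (3): a world point X has camera coordinates R X + t. Camera axes: x right, y down, z forward; pixel columns grow to the right and rows downward; lengths in m; the calibration is good to about 2 mm. A picture is of the moment at which its call begins. There is no depth.
- robot.close_job(): hands the job in, once; it reports no verdict.
Trained networks look in the newest picture that a camera, given by its name, has taken for a name from the list of things; names that differ only in an ending like _2 or _b are one class to them, and where a whole thing is asked for, a point or a joint stands for the part that bears it (a point fixed in the world has none). Each returns a list of dicts, best first, with "score" (0 to 1); they miss things now and then, are a little off and sometimes report something else, mostly with a low value. They report only what shows in the picture. A call takes as long as a camera call. They do not tell look-alikes from the thing itself.
- robot.outline_of(camera, label): "mask" (480x640 bool, what is visible of it).
- robot.mark_of(camera, label): "location" ([x, y, z] in m, in the coordinates of the camera as it stood for that picture, good to about 4 mm: a listed point, or the origin of a listed thing).
The state is a dict: "t": time; "q": joint angles; "dq": joint speeds; "joint_torque": joint torques, N m; "tool_pos": TCP position; "orientation": TCP orientation; "force": force on the tool from outside, world axes, zero at the start; "wrist_torque": the same for the moment, N m; "opening": finger opening in m.
Only numpy, scipy, OpenCV 4.12 (cv2) and the standard library are available. Lean on these libraries where they do the work, as an engineer would, in place of code of your own. Each camera call takes 0.05 s, during which the arm holds its last target.

## Working session

There is one attempt and no reset: what is moved stays moved. The work goes in short steps, Python scripts to look and compute and a shell command to move; the robot and the scene stay as the last step left them, time stands still between calls to the robot, and variables do not carry over. Pictures are saved under pics/ and viewed, and the job is handed in when it is done.

```bash
mkdir -p pics; ls; python3 - <<'E'
from plant import robot
import cv2
s=robot.read_state(); print({k:(v if k in('t','opening') else [round(float(x),4) for x in v]) for k,v in s.items()})
for c in ["scene","top","wrist"]:
    d=robot.read_camera(c); cv2.imwrite(f"pics/{c}0.png",d["color"]); print(c,d["R"],d["t"],d["camera_matrix"],d["D"])
    for l in ["gauge","gauge_rail","gauge_fields","bar_a_mid","tray_1_in","tray_2_in","tray_3_in","masking_roll","dividers"]:
        for m in robot.mark_of(c,l)[:5]:
            import numpy as np
            X=np.array(d["R"]).T@(np.array(m["location"])-np.array(d["t"]).ravel())
            p,_=cv2.projectPoints(np.array(m["location"],float).reshape(1,3),np.zeros(3),np.zeros(3),np.array(d["camera_matrix"]),np.array(d["D"]))
            print(c,l,round(m["score"],2),X.round(4),p.ravel().round(0))
print(robot.read_state()["t"])
E
```

```text
pics
{'t': 0.0, 'q': [-1.4264, 0.1311, 1.4893, 0.0, 1.523, -0.0854], 'dq': [-0.0003, 0.0005, -0.0003, -0.0008, -0.0006, 0.0001], 'joint_torque': [0.0045, -55.984, -49.176, 0.077, 0.035, -0.0001], 'tool_pos': [0.1366, -0.5837, 0.2176], 'orientation': [-3.1191, -0.3599, 0.0], 'force': [-0.1394, 0.5029, -0.9068], 'wrist_torque': [0.0162, -0.0105, -0.0038], 'opening': 0.09294062167277879}
scene [[-0.83738457 -0.54660428 -0.00329249]
 [-0.27940598  0.43320474 -0.8568932 ]
 [ 0.46980781 -0.7166292  -0.51548347]] [0.38922404 0.21098983 1.20279929] [[589.47256592   0.         317.42436169]
 [  0.         589.47256592 237.4179349 ]
 [  0.           0.           1.        ]] [0.04117764 0.         0.         0.         0.        ]
scene gauge 0.56 [ 0.4402 -0.0258  0.0017] [332. 269.]
scene gauge 0.26 [ 0.6336 -0.1462  0.0049] [295. 225.]
scene gauge_rail 0.65 [ 0.4907 -0.0258  0.011 ] [314. 259.]
scene gauge_fields 0.89 [0.4218 0.0246 0.0136] [327. 277.]
scene gauge_fields 0.34 [ 0.6965 -0.1866  0.0084] [285. 212.]
scene bar_a_mid 0.87 [ 0.4507 -0.37    0.0165] [393. 206.]
scene bar_a_mid 0.4
[... 957 characters left out ...]
. 272.]
top tray_1_in 0.93 [ 0.5712 -0.1466  0.0029] [364. 227.]
top tray_2_in 0.69 [ 0.6977 -0.1872  0.0061] [380. 178.]
top tray_3_in 0.95 [ 0.6337 -0.1462  0.0033] [364. 203.]
top tray_3_in 0.3 [ 0.7036 -0.1886  0.0029] [380. 176.]
top masking_roll 0.89 [ 0.5782  0.0595 -0.0034] [284. 224.]
top dividers 0.55 [ 0.3588  0.2831 -0.0015] [197. 309.]
wrist [[ 0.22689787 -0.97391805 -0.0009885 ]
 [-0.93674973 -0.21851611  0.27340564]
 [-0.26649069 -0.06110918 -0.96189832]] [-0.59933412 -0.031144    0.39166655] [[353.53753071   0.         326.61661512]
 [  0.         353.53753071 237.31305985]
 [  0.           0.           1.        ]] [0.01892782 0.         0.         0.         0.        ]
1.5
```

```bash
python3 - <<'E'
import cv2
t=cv2.imread("pics/top0.png")[150:360,180:500]
cv2.imwrite("pics/topz.png",cv2.resize(t,(800,525),interpolation=cv2.INTER_CUBIC))
E
```

```text
(no output)
```

View pics/topz.png

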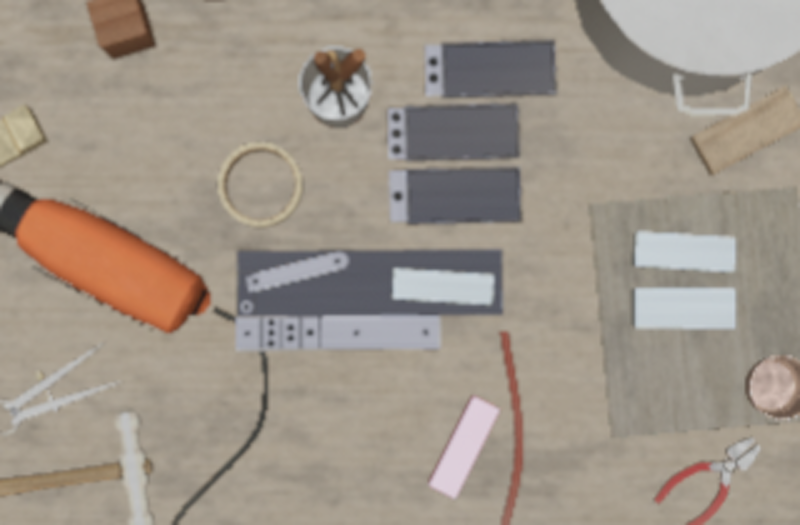

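View pics/scene0.png

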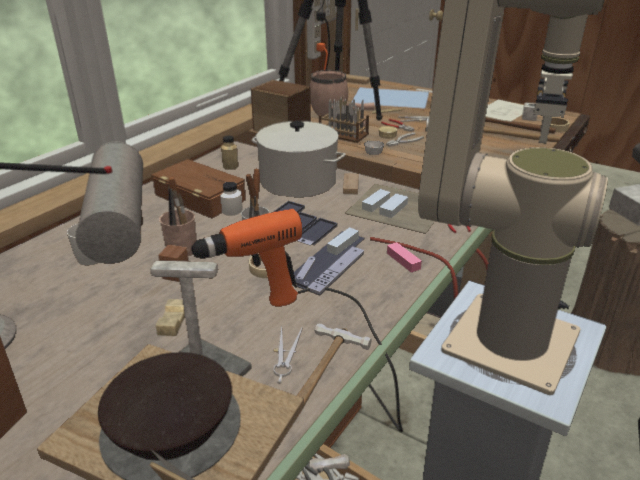

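```bash
python3 -m pendant '[{"delta_pos":[0.046,-0.039,0],"spin":-0.14},{"delta_pos":[0.092,-0.078,0],"spin":-0.28},{"delta_pos":[0.138,-0.117,0],"spin":-0.42},{"delta_pos":[0.184,-0.156,0],"spin":-0.56},{"delta_pos":[0.23,-0.195,0],"spin":-0.7},{"delta_pos":[0.276,-0.234,0],"spin":-0.84},{"delta_pos":[0.322,-0.273,0],"spin":-0.98},{"delta_pos":[0.368,-0.312,0],"spin":-1.12},{"delta_pos":[0.414,-0.351,0],"spin":-1.26},{"delta_pos":[0.464,-0.389,0],"spin":-1.34}]'
```

```text
t: 2.5
tool_pos: [0.4362, -0.1814, 0.219]
orientation: [2.216, 2.226, 0.0]
force: [0.9, -1.3, 0.4]
opening: 0.093
```

```bash
python3 -m pendant '[{"delta_pos":[0.04,0.03,0],"spin":0},{"delta_pos":[0.08,0.06,0],"spin":0},{"delta_pos":[0.08,0.06,0],"spin":0},{"delta_pos":[0.08,0.06,0],"spin":0}]'
cat > h.py <<'E'
from plant import robot
import cv2, numpy as np
def grab(c,name=None):
    d=robot.read_camera(c); d={k:np.array(v) for k,v in d.items()}
    d["t"]=d["t"].ravel()
    if name: cv2.imwrite("pics/"+name,d["color"])
    return d
def proj(d,X):
    p,_=cv2.projectPoints(np.atleast_2d(np.array(X,float)),cv2.Rodrigues(d["R"])[0],d["t"],d["camera_matrix"],d["D"]); return p.reshape(-1,2)
def onz(d,px,z):
    u=cv2.undistortPoints(np.array(px,float).reshape(-1,1,2),d["camera_matrix"],d["D"]).reshape(-1,2)
    r=np.c_[u,np.ones(len(u))]@d["R"]; C=-d["R"].T@d["t"]
    return C+r*((z-C[2])/r[:,2])[:,None]
def marks(d,c,labels,n=4):
    for l in labels:
        for m in robot.mark_of(c,l)[:n]:
            X=d["R"].T@(np.array(m["location"])-d["t"])
            print(l,round(m["score"],2),X.round(4),proj(d,X)[0].round(0))
E
python3 - <<'E'
from h import *
d=grab("wrist","w1.png")
marks(d,"wrist",["gauge","gauge_rail","gauge_fields","bar_a_mid","tray_1_in","tray_2_in","tray_3_in"])
np.savez("w1.npz",**d)
s=robot.read_state();print(s["t"],s["tool_pos"],s["q"])
E
```

```text
t: 2.9
tool_pos: [0.4961, -0.0999, 0.2189]
orientation: [2.212, 2.229, -0.0]
force: [-1.1, -0.5, 0.8]
opening: 0.093
gauge 0.8 [ 0.4467 -0.0237  0.0009] [279. 137.]
gauge_rail 0.87 [ 0.4908 -0.0216  0.0126] [321. 135.]
gauge_fields 0.9 [0.4232 0.0288 0.0112] [252.  80.]
gauge_fields 0.63 [ 0.4461 -0.0226  0.0009] [279. 136.]
bar_a_mid 0.61 [ 0.4542 -0.3673  0.0169] [292. 420.]
tray_1_in 0.93 [ 0.5681 -0.15    0.0021] [389. 253.]
tray_2_in 0.87 [ 0.7018 -0.1867  0.    ] [502. 283.]
tray_3_in 0.84 [ 0.6356 -0.1477  0.006 ] [450. 252.]
tray_3_in 0.39 [ 0.5045 -0.3688  0.0191] [332. 423.]
3.3 [ 0.49549784 -0.10204065  0.21921228] [-3.04227707e-01 -1.27966846e-01  1.74572846e+00 -3.32171455e-04
  1.52246193e+00 -3.06828311e-01]
```

View pics/w1.png

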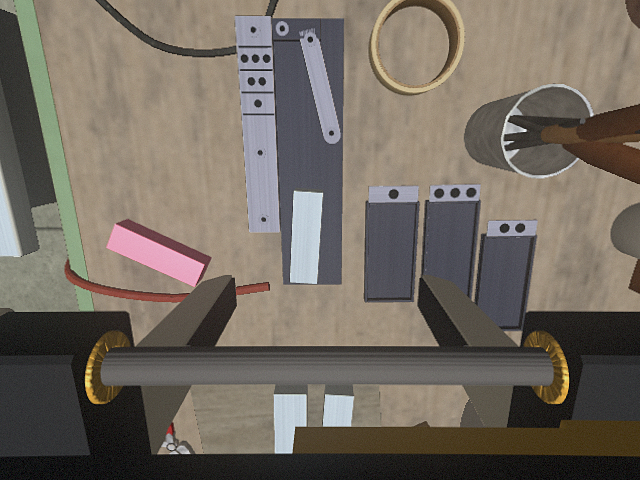

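```bash
python3 - <<'E'
from h import *
d=dict(np.load("w1.npz"))
im=d["color"]; 
z=cv2.resize(im[180:300,230:430],(800,480),interpolation=cv2.INTER_CUBIC); cv2.imwrite("pics/w1bar.png",z)
g=im.astype(int); sub=((g.min(2)>165)).astype(np.uint8)
sub[:180]=0; sub[295:]=0; sub[:,:284]=0; sub[:,345:]=0
c=max(cv2.findContours(sub,0,2)[0],key=cv2.contourArea); r=cv2.minAreaRect(c); b=cv2.boxPoints(r)
print(r); P=onz(d,b,0.029);print(b.round(1),P.round(4),P.mean(0))
e=np.diff(np.r_[P,P[:1]],axis=0);print(np.linalg.norm(e,axis=1),np.degrees(np.arctan2(e[:,1],e[:,0])))
print("fence inner",onz(d,[[272,17],[279,232]],0.012))
E
```

```text
((304.935791015625, 237.02725219726562), (29.068281173706055, 90.88516998291016), 3.5763344764709473)
[[287.6 281.5]
 [293.3 190.8]
 [322.3 192.6]
 [316.6 283.3]] [[ 0.4547 -0.1745  0.029 ]
 [ 0.4628 -0.0759  0.029 ]
 [ 0.492  -0.0776  0.029 ]
 [ 0.4862 -0.1764  0.029 ]] [ 0.47392617 -0.12611917  0.029     ]
[0.09891213 0.02930075 0.09904072 0.03150485] [ 85.35005575  -3.18247232 -93.37302757 176.52565803]
fence inner [[ 0.44474515  0.08235558  0.012     ]
 [ 0.44472407 -0.12362652  0.012     ]]
```

View pics/w1bar.png

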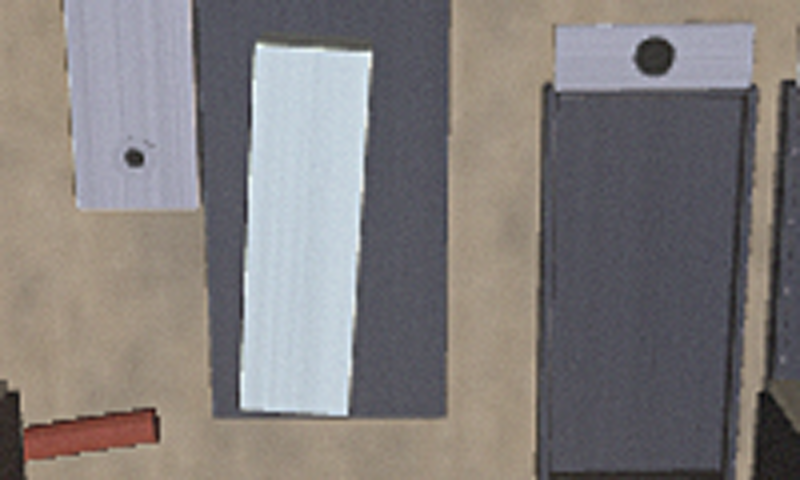

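```bash
python3 - <<'E'
from h import *
d=dict(np.load("w1.npz"))
t=grab("top","top1.png")
im=t["color"].astype(int); s=(im.min(2)>165).astype(np.uint8); m=np.zeros_like(s)
p=proj(t,[[0.474,-0.126,.029]])[0]; print(p)
x,y=p.round().astype(int); m[y-12:y+13,x-27:x+28]=1; s*=m
c=max(cv2.findContours(s,0,2)[0],key=cv2.contourArea); r=cv2.minAreaRect(c); print(r)
pw=np.array([[304.94,237.03]])
A=onz(d,pw,0)[0];B=onz(d,pw,.05)[0];C=onz(t,[r[0]],0)[0];D=onz(t,[r[0]],.05)[0]
for z in (0.02,.025,.029,.033): print(z,onz(d,pw,z)[0],onz(t,[r[0]],z)[0])
cv2.imwrite("pics/top1z.png",cv2.resize(t["color"][y-60:y+60,x-100:x+60],(800,600)))
E
```

```text
[356.6536363  264.47433258]
((364.0, 257.0), (10.0, 38.0), 90.0)
0.02 [ 0.4734718  -0.12687384  0.02      ] [ 0.49321543 -0.14494419  0.02      ]
0.025 [ 0.47378549 -0.12546089  0.025     ] [ 0.49301216 -0.14467554  0.025     ]
0.029 [ 0.47403645 -0.12433052  0.029     ] [ 0.49284955 -0.14446061  0.029     ]
0.033 [ 0.47428741 -0.12320016  0.033     ] [ 0.49268694 -0.14424569  0.033     ]
```

View pics/top1z.png

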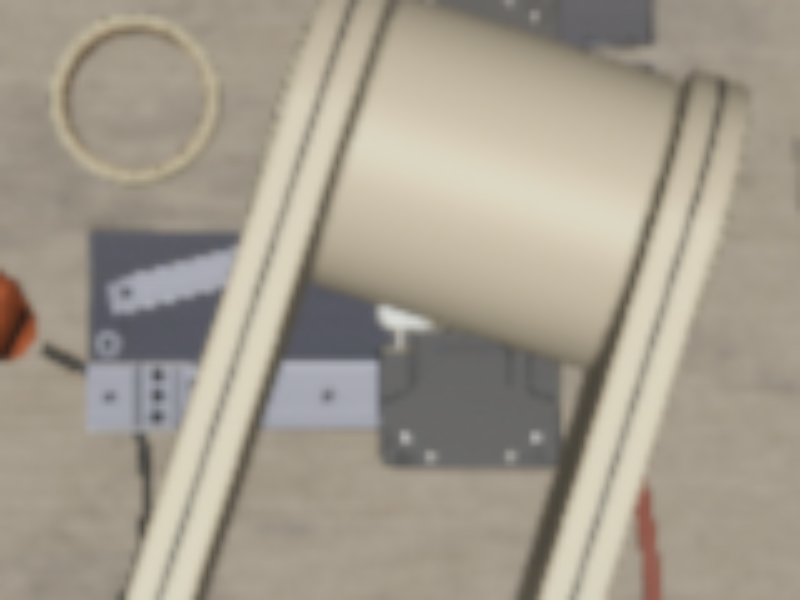

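```bash
python3 - <<'E'
from h import *
d=dict(np.load("w1.npz"))
t=grab("top"); im=cv2.imread("pics/top0.png").astype(int)
s=(im.min(2)>165).astype(np.uint8); m=np.zeros_like(s)
m[250:278,330:386]=1; s*=m
c=max(cv2.findContours(s,0,2)[0],key=cv2.contourArea); r=cv2.minAreaRect(c); b=cv2.boxPoints(r); print(r)
P=onz(t,b,.029); print(P.mean(0),np.linalg.norm(np.diff(P,axis=0),axis=1))
pw=np.array([[304.94,237.03]])
for z in (0.02,.025,.029,.033): print(z,onz(d,pw,z)[0],onz(t,[r[0]],z)[0])
E
```

```text
((356.562255859375, 264.00390625), (39.42308044433594, 11.664740562438965), 3.5763344764709473)
[ 0.47519099 -0.1257387   0.029     ] [0.02933832 0.09905425 0.02929661]
0.02 [ 0.4734718  -0.12687384  0.02      ] [ 0.47543392 -0.1261343   0.02      ]
0.025 [ 0.47378549 -0.12546089  0.025     ] [ 0.47529356 -0.12593219  0.025     ]
0.029 [ 0.47403645 -0.12433052  0.029     ] [ 0.47518127 -0.1257705   0.029     ]
0.033 [ 0.47428741 -0.12320016  0.033     ] [ 0.47506898 -0.12560881  0.033     ]
```

```bash
python3 -m pendant '[{"delta_pos":[-0.012,-0.010,0.04],"spin":0.03},{"delta_pos":[-0.0235,-0.021,0.08],"spin":0.077},{"delta_pos":[-0.0235,-0.021,0.12],"spin":0.077},{"delta_pos":[-0.0235,-0.021,0.15],"spin":0.077},{"delta_pos":[-0.0235,-0.021,0.15],"spin":0.077},{"delta_pos":[-0.0235,-0.021,0.15],"spin":0.077}]'
python3 - <<'E'
from h import *
d=grab("wrist","w2.png"); np.savez("w2.npz",**d)
s=robot.read_state();print(s["t"],s["tool_pos"],s["orientation"])
E
```

```text
t: 4.0
tool_pos: [0.4747, -0.1254, 0.0696]
orientation: [2.302, 2.137, -0.0]
force: [-0.3, 0.4, 1.1]
opening: 0.0933
4.05 [ 0.47593036 -0.12578236  0.07094603] [2.29964612e+00 2.13598468e+00 1.93649257e-03]
```

View pics/w2.png

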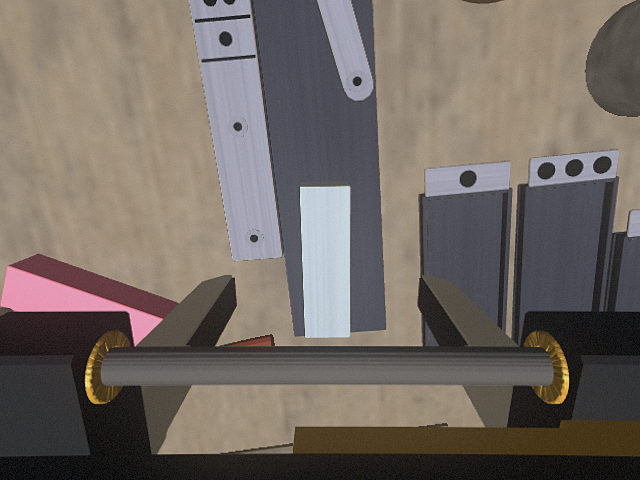

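```bash
python3 -m pendant '[{"delta_pos":[0,-0.001,0.03],"spin":0},{"delta_pos":[0,-0.001,0.053],"spin":0},{"delta_pos":[0,-0.001,0.053],"spin":0},{"delta_pos":[0,-0.001,0.053],"spin":0}]'
python3 -m pendant '[{"delta_pos":[0,0,0],"spin":0},{"delta_pos":[0,0,0],"spin":0},{"delta_pos":[0,0,0],"spin":0},{"delta_pos":[0,0,0],"spin":0},{"delta_pos":[0,0,0],"spin":0},{"delta_pos":[0,0,0],"spin":0}]' 1 20
```

```text
t: 4.45
tool_pos: [0.4763, -0.1262, 0.0199]
orientation: [2.298, 2.135, 0.003]
force: [0.4, -0.6, -0.4]
opening: 0.0926
t: 5.05
tool_pos: [0.4762, -0.1261, 0.0198]
orientation: [2.298, 2.135, 0.003]
force: [-1.0, -0.2, -0.3]
opening: 0.0494
```

```bash
python3 -m pendant '[{"delta_pos":[0,0,0.004],"spin":0},{"delta_pos":[0,0,0.004],"spin":0},{"delta_pos":[0,0,0.004],"spin":0},{"delta_pos":[0,0,0.004],"spin":0},{"delta_pos":[0,0,0.004],"spin":0},{"delta_pos":[0,0,0.004],"spin":0}]' 1 20
```

```text
t: 5.65
tool_pos: [0.4761, -0.1261, 0.0157]
orientation: [2.299, 2.135, 0.003]
force: [-0.1, 0.1, -2.4]
opening: 0.03
```

```bash
python3 -m pendant '[{"delta_pos":[0.005,-0.004,0],"spin":-0.02},{"delta_pos":[0.01,-0.007,0],"spin":-0.04},{"delta_pos":[0.015,-0.011,0],"spin":-0.06},{"delta_pos":[0.019,-0.0134,0],"spin":-0.075},{"delta_pos":[0.019,-0.0134,0],"spin":-0.075},{"delta_pos":[0.019,-0.0134,0],"spin":-0.075}]'
python3 - <<'E'
from h import *
d=grab("wrist","w3.png"); np.savez("w3.npz",**d)
s=robot.read_state();print(s["t"],s["tool_pos"],s["orientation"],s["force"])
cv2.imwrite("pics/w3z.png",cv2.resize(d["color"][60:320,180:440],(600,600),interpolation=cv2.INTER_CUBIC))
E
```

```text
t: 6.25
tool_pos: [0.4643, -0.106, 0.0158]
orientation: [2.216, 2.22, 0.003]
force: [0.5, 0.2, -1.9]
opening: 0.0297
6.3 [ 0.46435319 -0.10620062  0.01577967] [2.21648289 2.21946871 0.0030109 ] [ 0.21741882  0.73001164 -1.60195024]
```

View pics/w3.png

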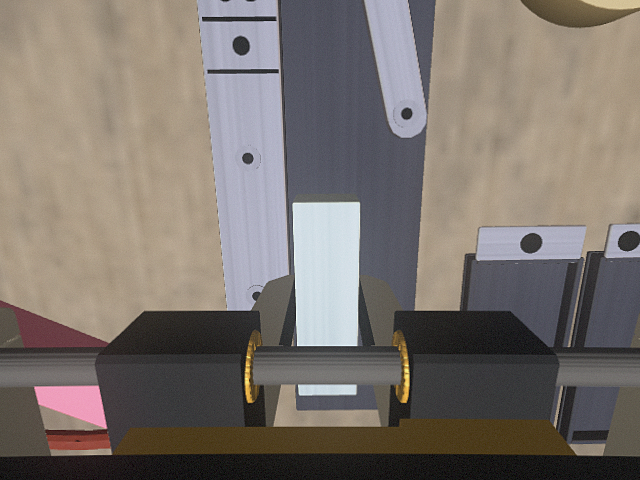

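```bash
python3 -m pendant '[{"delta_pos":[0.005,-0.002,0],"spin":0},{"delta_pos":[0.01,-0.004,0],"spin":0},{"delta_pos":[0.015,-0.004,0],"spin":0},{"delta_pos":[0.02,-0.004,0],"spin":0},{"delta_pos":[0.02,-0.004,0],"spin":0}]'
python3 -m pendant '[{"delta_pos":[0,-0.001,0],"spin":0},{"delta_pos":[0,-0.002,0],"spin":0},{"delta_pos":[0,-0.002,0],"spin":0}]'
```

```text
t: 6.8
tool_pos: [0.4603, -0.0855, 0.0157]
orientation: [2.216, 2.22, 0.003]
force: [-0.6, -0.2, -1.8]
opening: 0.0302
t: 7.1
tool_pos: [0.4597, -0.0856, 0.0162]
orientation: [2.214, 2.219, 0.007]
force: [5.7, 0.8, -4.5]
opening: 0.0297
```

```bash
python3 -m pendant '[{"delta_pos":[0.01,0,0],"spin":0},{"delta_pos":[0.02,0,0],"spin":0},{"delta_pos":[0.03,0,0],"spin":0},{"delta_pos":[0.04,0,0],"spin":0},{"delta_pos":[0.05,0,0],"spin":0},{"delta_pos":[0.06,0,0],"spin":0},{"delta_pos":[0.06,0,0],"spin":0}]'
```

```text
t: 7.8
tool_pos: [0.4593, -0.0241, 0.0159]
orientation: [2.213, 2.221, 0.007]
force: [0.2, -0.2, -3.3]
opening: 0.0298
```

```bash
python3 - <<'E'
from h import *
d=grab("wrist","w4.png"); np.savez("w4.npz",**d)
s=robot.read_state();print(s["t"],s["tool_pos"],s["orientation"],s["force"],s["wrist_torque"])
E
```

```text
7.85 [ 0.45946961 -0.02480685  0.01601645] [2.21276956 2.22042885 0.00626118] [ 3.20574635e-04  1.91635192e-01 -1.71334746e+00] [-0.04036579 -0.08830088 -0.02150046]
```

View pics/w4.png

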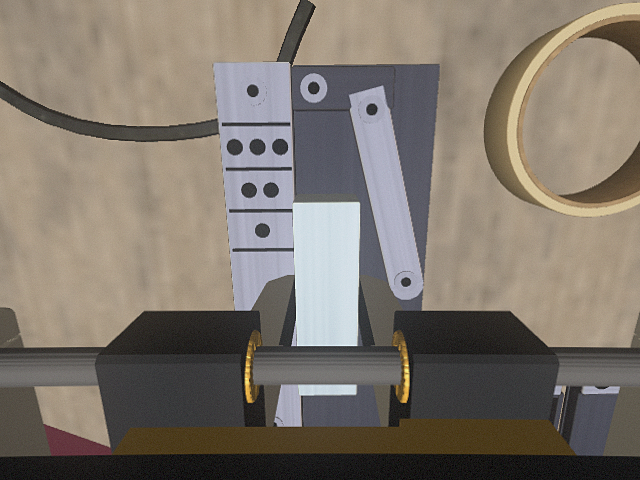

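```bash
python3 -m pendant '[{"delta_pos":[0.006,-0.0005,0],"spin":0},{"delta_pos":[0.012,-0.0005,0],"spin":0},{"delta_pos":[0.018,-0.0005,0],"spin":0},{"delta_pos":[0.018,-0.0005,0],"spin":0}]' 1 12
python3 -m pendant '[{"delta_pos":[0.002,0,0],"spin":0},{"delta_pos":[0.004,0,0],"spin":0},{"delta_pos":[0.004,0,0],"spin":0}]'
```

```text
t: 8.25
tool_pos: [0.459, -0.0061, 0.016]
orientation: [2.212, 2.221, 0.007]
force: [1.1, 0.1, -1.8]
opening: 0.03
t: 8.55
tool_pos: [0.459, -0.0019, 0.016]
orientation: [2.212, 2.221, 0.007]
force: [0.3, -0.1, -2.0]
opening: 0.0293
```

```bash
python3 -m pendant '[{"delta_pos":[0.001,0,0],"spin":0},{"delta_pos":[0.002,0,0],"spin":0},{"delta_pos":[0.002,0,0],"spin":0}]'
python3 -m pendant '[{"delta_pos":[0.001,0,0],"spin":0},{"delta_pos":[0.002,0,0],"spin":0},{"delta_pos":[0.002,0,0],"spin":0}]'
```

```text
t: 8.85
tool_pos: [0.459, -0.0, 0.016]
orientation: [2.212, 2.221, 0.007]
force: [0.1, -1.7, -1.5]
opening: 0.0298
t: 9.15
tool_pos: [0.459, 0.0011, 0.0161]
orientation: [2.211, 2.22, 0.005]
force: [-1.5, -6.4, -0.4]
opening: 0.03
```

```bash
python3 -m pendant '[{"delta_pos":[0.002,0,0],"spin":0},{"delta_pos":[0.003,0,0],"spin":0},{"delta_pos":[0.003,0,0],"spin":0}]' 1 20
python3 - <<'E'
from h import *
d=grab("wrist","w5.png"); np.savez("w5.npz",**d)
s=robot.read_state();print(s["t"],s["tool_pos"],s["orientation"],s["force"],s["wrist_torque"])
cv2.imwrite("pics/w5z.png",cv2.resize(d["color"][60:320,200:460],(600,600),interpolation=cv2.INTER_CUBIC))
E
```

```text
t: 9.45
tool_pos: [0.459, 0.002, 0.0163]
orientation: [2.209, 2.219, 0.0]
force: [-0.5, -14.0, -1.2]
opening: 0.0296
9.5 [0.45895802 0.0019972  0.016249  ] [2.20937203e+00 2.21866556e+00 5.30708653e-04] [ -0.35744407 -13.10379585  -0.71624284] [-2.5210486   0.10868537  0.02689435]
```

View pics/w5z.png

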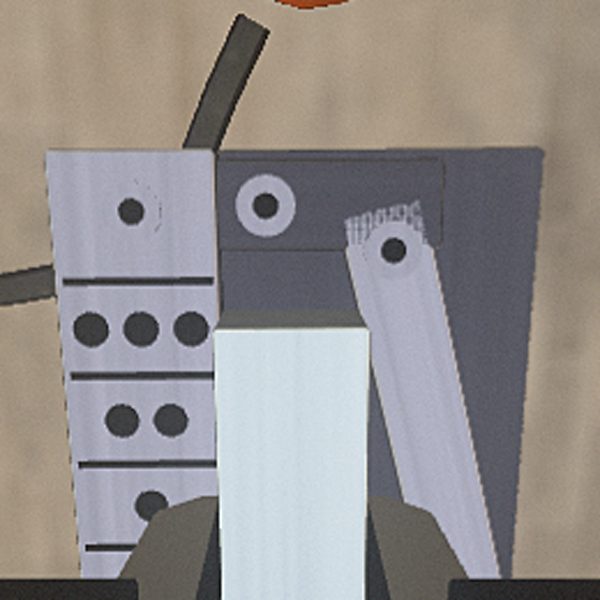

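```bash
python3 - <<'E'
from h import *
d=dict(np.load("w5.npz"))
k=260/600
f=lambda u,v:[200+u*k,60+v*k]
print(onz(d,[f(290,329)],.029))
print(onz(d,[f(140,281),f(145,376),f(148,464),f(150,548)],.012))
print(onz(d,[f(216,200),f(216,560)],.012))
print(onz(d,[f(216,330),f(219,560),f(368,330),f(366,560)],.029))
E
```

```text
[[0.45887006 0.05076168 0.029     ]]
[[ 0.42791079  0.05755276  0.012     ]
 [ 0.42798245  0.03734876  0.012     ]
 [ 0.427709    0.01738001  0.012     ]
 [ 0.42724915 -0.00289031  0.012     ]]
[[ 0.44398252  0.07381902  0.012     ]
 [ 0.44216859 -0.00590003  0.012     ]]
[[0.44485548 0.05053708 0.029     ]
 [0.44439392 0.00262777 0.029     ]
 [0.47366088 0.05059936 0.029     ]
 [0.47464385 0.00263362 0.029     ]]
```

```bash
python3 -m pendant '[{"delta_pos":[0,0,0],"spin":0},{"delta_pos":[0,0,0],"spin":0},{"delta_pos":[-0.004,0,0],"spin":0},{"delta_pos":[-0.006,0,-0.005],"spin":0},{"delta_pos":[-0.006,0,-0.02],"spin":0},{"delta_pos":[-0.006,0,-0.05],"spin":0},{"delta_pos":[-0.006,0,-0.09],"spin":0},{"delta_pos":[-0.006,0,-0.09],"spin":0}]' 1 45
```

```text
t: 10.3
tool_pos: [0.462, -0.0038, 0.1124]
orientation: [2.204, 2.214, 0.009]
force: [0.7, 0.4, -1.6]
opening: 0.0299
```

```bash
python3 - <<'E'
import cv2
a=cv2.imread("pics/scene0.png")[150:290,220:360]; b=cv2.imread("pics/top0.png")[155:215,280:400]
cv2.imwrite("pics/cup.png",cv2.hconcat([cv2.resize(a,(400,400)),cv2.resize(b,(400,200)).repeat(1,0) if 0 else cv2.copyMakeBorder(cv2.resize(b,(400,200)),0,200,0,0,0)]))
E
python3 -m pendant '[{"delta_pos":[-0.04,0,0],"spin":0},{"delta_pos":[-0.08,0,0],"spin":0},{"delta_pos":[-0.12,0,0],"spin":0},{"delta_pos":[-0.143,0,0],"spin":0},{"delta_pos":[-0.143,0,0],"spin":0}]'
```

```text
t: 10.8
tool_pos: [0.462, -0.1494, 0.1133]
orientation: [2.208, 2.21, 0.008]
force: [0.2, 0.6, -1.1]
opening: 0.0295
```

View pics/cup.png

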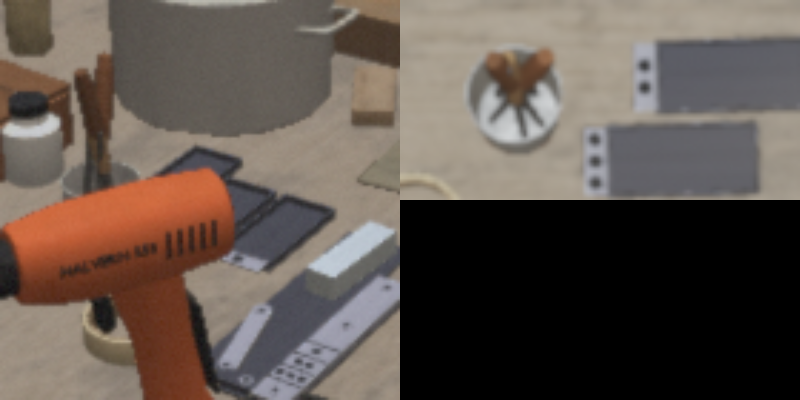

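```bash
python3 - <<'E'
from h import *
s=grab("scene");t=grab("top")
for ps,pt in [((256.8,170.3),(323.5,172.4)),((249,175),(309,173.6))]:
    for z in (.12,.16,.2,.24,.28): print(z,onz(s,[ps],z)[0][:2].round(3),onz(t,[pt],z)[0][:2].round(3))
w=grab("wrist","w6.png"); np.savez("w6.npz",**w)
marks(w,"wrist",["tray_1_in","tray_2_in","tray_3_in"],2)
E
```

```text
0.12 [ 0.779 -0.176] [ 0.69  -0.044]
0.16 [ 0.723 -0.108] [ 0.683 -0.044]
0.2 [ 0.667 -0.04 ] [ 0.675 -0.045]
0.24 [0.611 0.028] [ 0.667 -0.046]
0.28 [0.554 0.096] [ 0.659 -0.047]
0.12 [ 0.778 -0.14 ] [ 0.687 -0.009]
0.16 [ 0.722 -0.074] [ 0.68  -0.011]
0.2 [ 0.666 -0.008] [ 0.672 -0.013]
0.24 [0.61  0.058] [ 0.664 -0.015]
0.28 [0.553 0.123] [ 0.657 -0.016]
tray_1_in 0.94 [ 0.5669 -0.1513  0.0019] [452. 239.]
tray_2_in 0.84 [ 0.6996 -0.1863  0.0031] [607. 279.]
tray_3_in 0.83 [ 0.6371 -0.1452  0.0042] [541. 232.]
```

View pics/w6.png

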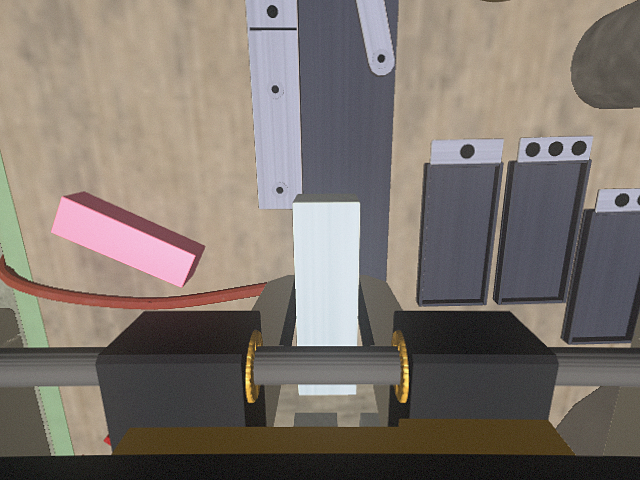

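```bash
python3 -m pendant '[{"delta_pos":[0.012,0.006,0.02],"spin":0},{"delta_pos":[0.024,0.014,0.05],"spin":0},{"delta_pos":[0.024,0.014,0.08],"spin":0},{"delta_pos":[0.024,0.014,0.092],"spin":0},{"delta_pos":[0.024,0.014,0.095],"spin":0},{"delta_pos":[0.024,0.014,0.0955],"spin":0},{"delta_pos":[0.024,0.014,0.0955],"spin":0}]'
```

```text
t: 11.8
tool_pos: [0.4791, -0.1228, 0.0195]
orientation: [2.202, 2.214, 0.011]
force: [-0.4, -0.1, -1.5]
opening: 0.0294
```

```bash
python3 -m pendant '[{"delta_pos":[0,0,0.002],"spin":0},{"delta_pos":[0,0,0.004],"spin":0},{"delta_pos":[0,0,0.004],"spin":0}]'
python3 -m pendant '[{"delta_pos":[0,0,0],"spin":0},{"delta_pos":[0,0,0],"spin":0},{"delta_pos":[0,0,0],"spin":0},{"delta_pos":[0,0,0],"spin":0}]' -0.1
python3 -m pendant '[{"delta_pos":[-0.008,0,0],"spin":0},{"delta_pos":[-0.016,0,0],"spin":0},{"delta_pos":[-0.026,0,0],"spin":0},{"delta_pos":[-0.026,0,0],"spin":0}]'
```

```text
t: 12.1
tool_pos: [0.4794, -0.123, 0.0158]
orientation: [2.202, 2.213, 0.011]
force: [-0.2, 0.3, -1.8]
opening: 0.0293
t: 12.5
tool_pos: [0.4795, -0.1231, 0.016]
orientation: [2.202, 2.213, 0.012]
force: [0.5, -0.9, -0.0]
opening: 0.0507
t: 12.9
tool_pos: [0.4799, -0.1507, 0.0164]
orientation: [2.202, 2.211, 0.011]
force: [-0.6, -0.3, 0.1]
opening: 0.0512
```

```bash
python3 -m pendant '[{"delta_pos":[0,0,0],"spin":0},{"delta_pos":[0,0,0],"spin":0},{"delta_pos":[0,0,0],"spin":0},{"delta_pos":[0,0,0],"spin":0},{"delta_pos":[0,0,0],"spin":0},{"delta_pos":[0,0,0],"spin":0},{"delta_pos":[0,0,0],"spin":0}]' 1 50
python3 -m pendant '[{"delta_pos":[0,0,-0.01],"spin":0},{"delta_pos":[0,0,-0.03],"spin":0},{"delta_pos":[0,0,-0.06],"spin":0},{"delta_pos":[0,0,-0.09],"spin":0},{"delta_pos":[0,0,-0.09],"spin":0}]'
python3 - <<'E'
from h import *
w=grab("wrist","w7.png"); np.savez("w7.npz",**w)
marks(w,"wrist",["tray_1_in","tray_2_in","tray_3_in"],2)
E
```

```text
t: 13.6
tool_pos: [0.4798, -0.1505, 0.0163]
orientation: [2.202, 2.212, 0.012]
force: [0.7, 0.4, -0.9]
opening: 0.0295
t: 14.1
tool_pos: [0.4811, -0.1509, 0.1118]
orientation: [2.197, 2.206, 0.016]
force: [0.2, 0.6, -1.6]
opening: 0.0297
tray_1_in 0.93 [ 0.5679 -0.1495  0.0009] [429. 231.]
tray_2_in 0.78 [ 0.7038 -0.1876 -0.001 ] [583. 273.]
tray_2_in 0.73 [ 0.5687 -0.1492  0.0035] [431. 232.]
tray_3_in 0.87 [ 0.6329 -0.1456  0.0052] [512. 227.]
```

View pics/w7.png

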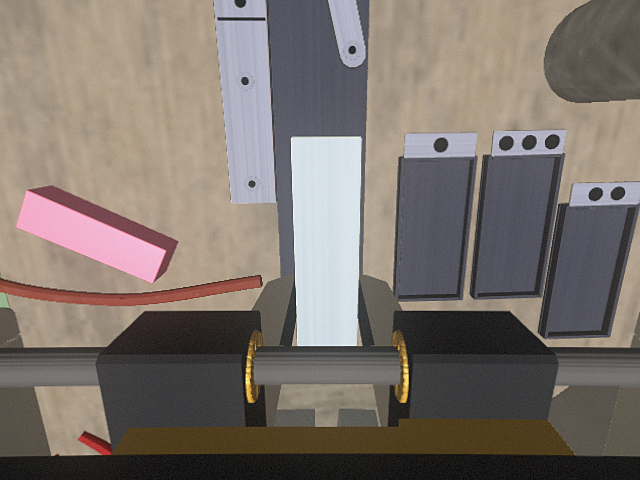

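```bash
python3 - <<'E'
from h import *
d=dict(np.load("w7.npz"))
P=onz(d,[[483,153],[564,154],[545,299],[471,298]],.011);print(P.round(4),P.mean(0))
P=onz(d,[[291,137],[361,137]],.029+.0955);print("bar lead",P)
s=robot.read_state();R=cv2.Rodrigues(np.array(s["orientation"]))[0];print(R.round(4),s["tool_pos"],s["t"])
E
```

```text
[[ 0.5994 -0.0871  0.011 ]
 [ 0.6596 -0.088   0.011 ]
 [ 0.6668 -0.2059  0.011 ]
 [ 0.6047 -0.2046  0.011 ]] [ 0.63260814 -0.14640769  0.011     ]
bar lead [[ 0.4663392  -0.07462268  0.1245    ]
 [ 0.4953205  -0.07453228  0.1245    ]]
[[-0.004   0.9998  0.0177]
 [ 1.      0.0042 -0.0084]
 [-0.0084  0.0176 -0.9998]] [ 0.47705156 -0.14928761  0.1050016 ] 14.3
```

```bash
python3 - <<'E'
from h import *
t=grab("top"); im=cv2.imread("pics/top0.png")
cv2.imwrite("pics/pot.png",cv2.resize(im[90:230,340:540],(800,560)))
for z in (0,.05,.1,.15,.2): print(z,onz(t,[[180+600/2.5,150],[180+640/2.5,150+55/2.5],[180+580/2.5,150+10/2.5]],z)[:,:2].round(3).tolist())
s=grab("scene")
# pot: bottom-front approx and rim
for z in (0,.1,.15,.2): print(z,onz(s,[[258,145],[295,192],[336,160]],z)[:,:2].round(3).tolist())
E
```

```text
0 [[0.773, -0.292], [0.715, -0.333], [0.762, -0.271]]
0.05 [[0.761, -0.284], [0.705, -0.323], [0.751, -0.264]]
0.1 [[0.749, -0.276], [0.695, -0.314], [0.739, -0.257]]
0.15 [[0.737, -0.268], [0.686, -0.305], [0.728, -0.25]]
0.2 [[0.726, -0.261], [0.676, -0.296], [0.716, -0.243]]
0 [[1.078, -0.552], [0.754, -0.318], [0.775, -0.59]]
0.1 [[0.922, -0.361], [0.637, -0.156], [0.656, -0.394]]
0.15 [[0.843, -0.265], [0.579, -0.075], [0.596, -0.296]]
0.2 [[0.765, -0.169], [0.521, 0.006], [0.537, -0.198]]
```

View pics/pot.png

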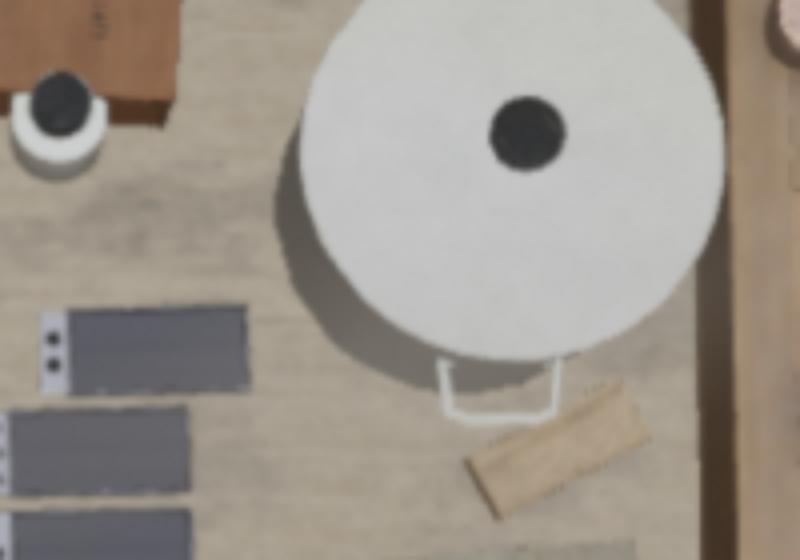

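```bash
python3 -m pendant '[{"delta_pos":[-0.01,0.03,0],"spin":0},{"delta_pos":[-0.02,0.06,0],"spin":0},{"delta_pos":[-0.0225,0.09,0],"spin":-0.02},{"delta_pos":[-0.0225,0.12,0],"spin":-0.04},{"delta_pos":[-0.0225,0.15,0],"spin":-0.05},{"delta_pos":[-0.0225,0.158,0],"spin":-0.05},{"delta_pos":[-0.0225,0.158,0],"spin":-0.05},{"delta_pos":[-0.0225,0.158,0],"spin":-0.05}]'
python3 - <<'E'
from h import *
w=grab("wrist","w8.png"); np.savez("w8.npz",**w)
s=robot.read_state();R=cv2.Rodrigues(np.array(s["orientation"]))[0];print(R.round(4),s["tool_pos"],s["t"])
E
```

```text
t: 15.2
tool_pos: [0.6336, -0.1708, 0.1062]
orientation: [2.15, 2.269, 0.007]
force: [-0.4, -0.1, -1.6]
opening: 0.0296
[[-0.0537  0.9984  0.0149]
 [ 0.9985  0.0538 -0.0075]
 [-0.0083  0.0145 -0.9999]] [ 0.63349125 -0.1709431   0.10652585] 15.25
```

View pics/w8.png

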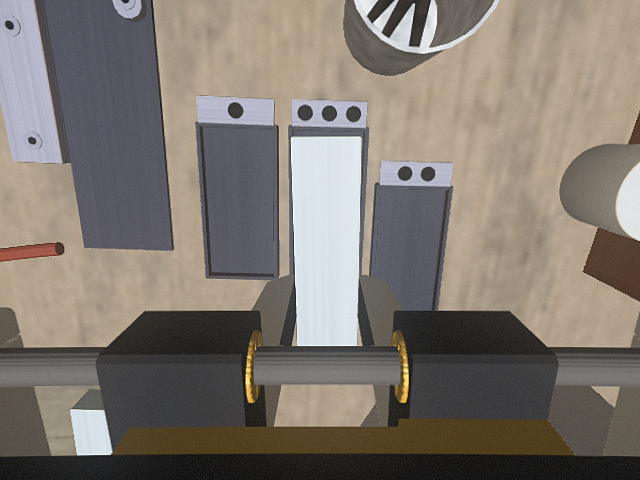

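```bash
python3 - <<'E'
from h import *
d=dict(np.load("w8.npz"))
print("tray far corners",onz(d,[[289,127],[368,127]],.011).round(4).tolist(), "edges lower",onz(d,[[291,200],[363,230]],.011).round(4).tolist())
print("lip end",onz(d,[[293,100],[367,101]],.011).round(4).tolist())
print("bar lead",onz(d,[[291,137],[361,137]],.1195).round(4).tolist(),"sides low",onz(d,[[297,300],[358,300]],.1195).round(4).tolist())
print("cup rim low",[onz(d,[[395,73]],z).round(3).tolist() for z in (0,.05,.1)])
print("cup base edge",onz(d,[[345,30]],.0))
E
```

```text
tray far corners [[0.6046, -0.09, 0.011], [0.66, -0.087, 0.011]] edges lower [[0.6073, -0.1416, 0.011], [0.6627, -0.162, 0.011]]
lip end [[0.607, -0.0722, 0.011], [0.6579, -0.0701, 0.011]]
bar lead [[0.6152, -0.0954, 0.1195], [0.6441, -0.0939, 0.1195]] sides low [[0.6199, -0.1691, 0.1195], [0.6487, -0.1678, 0.1195]]
cup rim low [[[0.677, -0.05, 0.0]], [[0.668, -0.058, 0.05]], [[0.659, -0.066, 0.1]]]
cup base edge [[ 0.64026038 -0.02510896  0.        ]]
```

```bash
python3 -m pendant '[{"delta_pos":[-0.002,0.0015,0.02],"spin":0},{"delta_pos":[-0.002,0.0015,0.045],"spin":0},{"delta_pos":[-0.002,0.0015,0.065],"spin":0},{"delta_pos":[-0.002,0.0015,0.08],"spin":0},{"delta_pos":[-0.002,0.0015,0.085],"spin":0},{"delta_pos":[-0.002,0.0015,0.085],"spin":0}]'
```

```text
t: 15.85
tool_pos: [0.6355, -0.1734, 0.021]
orientation: [2.151, 2.269, 0.007]
force: [0.3, 0.5, -1.7]
opening: 0.0291
```

```bash
python3 -m pendant '[{"delta_pos":[0,0,0.003],"spin":0},{"delta_pos":[0,0,0.005],"spin":0},{"delta_pos":[0,0,0.005],"spin":0}]'
python3 - <<'E'
from h import *
w=grab("wrist","w9.png"); np.savez("w9.npz",**w)
s=robot.read_state();print(s["tool_pos"],s["force"],s["t"])
E
```

```text
t: 16.15
tool_pos: [0.636, -0.1735, 0.0165]
orientation: [2.15, 2.269, 0.007]
force: [0.9, -0.6, -2.6]
opening: 0.0293
[ 0.63592571 -0.17347458  0.01654391] [-0.53983886  0.13591115 -2.45269618] 16.2
```

View pics/w9.png

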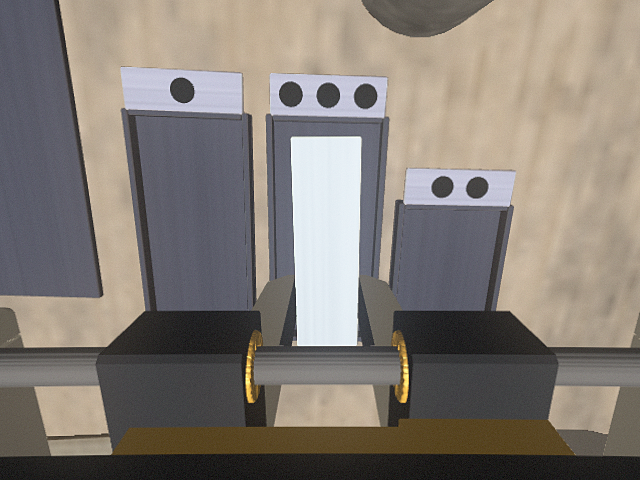

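```bash
python3 - <<'E'
from h import *
d=dict(np.load("w9.npz"))
print("bar lead",onz(d,[[291,137],[361,137]],.029).round(4).tolist(),"tray",onz(d,[[266,117],[389,118]],.011).round(4).tolist(), "sides",onz(d,[[271,250],[376,250]],.011).round(4).tolist())
print("bar sides",onz(d,[[295,250],[358,250]],.029).round(4).tolist())
E
```

```text
bar lead [[0.6176, -0.0981, 0.029], [0.6467, -0.0966, 0.029]] tray [[0.6045, -0.0902, 0.011], [0.6607, -0.0876, 0.011]] sides [[0.6073, -0.154, 0.011], [0.6607, -0.1514, 0.011]]
bar sides [[0.6206, -0.1474, 0.029], [0.6493, -0.146, 0.029]]
```

```bash
python3 -m pendant '[{"delta_pos":[0,0,0.001],"spin":0},{"delta_pos":[0,0,0.002],"spin":0},{"delta_pos":[0,0,0.002],"spin":0}]'
python3 -m pendant '[{"delta_pos":[0,0,0],"spin":0},{"delta_pos":[0,0,0],"spin":0},{"delta_pos":[0,0,0],"spin":0},{"delta_pos":[0,0,0],"spin":0}]' -0.1
python3 -m pendant '[{"delta_pos":[0,0,-0.02],"spin":0},{"delta_pos":[0,0,-0.05],"spin":0},{"delta_pos":[0,0,-0.09],"spin":0},{"delta_pos":[0,0,-0.12],"spin":0},{"delta_pos":[0,0,-0.12],"spin":0},{"delta_pos":[0,0,-0.12],"spin":0}]'
python3 - <<'E'
from h import *
w=grab("wrist","w10.png"); np.savez("w10.npz",**w)
marks(w,"wrist",["tray_3_in","bar_c_mid"],4)
s=robot.read_state();print(s["tool_pos"],s["force"],s["t"])
E
```

```text
t: 16.5
tool_pos: [0.6364, -0.1736, 0.0153]
orientation: [2.15, 2.269, 0.008]
force: [-1.3, 0.6, 2.3]
opening: 0.0297
t: 16.9
tool_pos: [0.6364, -0.1736, 0.0152]
orientation: [2.15, 2.269, 0.008]
force: [0.1, -0.2, 0.6]
opening: 0.0509
t: 17.5
tool_pos: [0.6352, -0.1729, 0.1363]
orientation: [2.149, 2.267, 0.009]
force: [-0.3, -0.9, -1.1]
opening: 0.051
bar_c_mid 0.88 [ 0.6288 -0.1507  0.0163] [317. 204.]
[ 0.63340864 -0.17231495  0.13312011] [ 0.16416328 -0.41255849 -0.32956739] 17.65
```

View pics/w10.png

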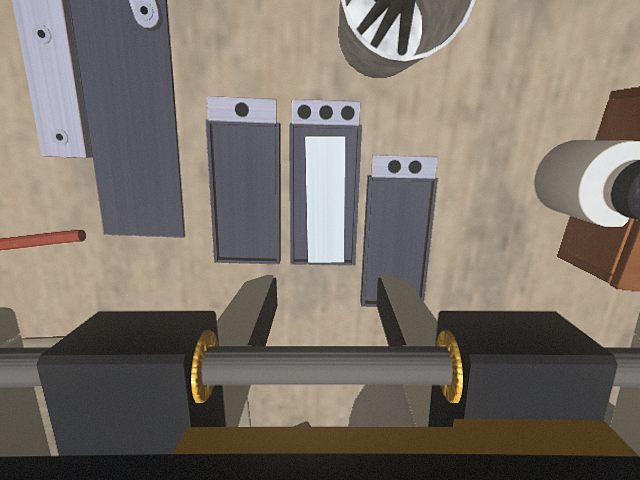

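```bash
python3 - <<'E'
from h import *
d=dict(np.load("w10.npz"))
b=onz(d,[[306,136],[345,137],[344,263],[307,262]],.028);print(b.round(4).tolist(),b.mean(0),np.linalg.norm(np.diff(b,axis=0),axis=1))
t=onz(d,[[291,124],[361,125],[356,265],[291,264]],.011);print(t.round(4).tolist(),t.mean(0))
cv2.imwrite("pics/w10z.png",cv2.resize(d["color"][85:285,250:410],(640,800))[:600] if 0 else cv2.resize(d["color"][90:280,240:430],(600,600),interpolation=cv2.INTER_CUBIC))
E
```

```text
[[0.6182, -0.0977, 0.028], [0.6472, -0.0969, 0.028], [0.6531, -0.1966, 0.028], [0.6226, -0.1971, 0.028]] [ 0.63529487 -0.14708482  0.028     ] [0.02899392 0.09982405 0.03048021]
[[0.6055, -0.0895, 0.011], [0.6602, -0.0873, 0.011], [0.6653, -0.2042, 0.011], [0.6083, -0.2059, 0.011]] [ 0.63484126 -0.14675391  0.011     ]
```

View pics/w10z.png

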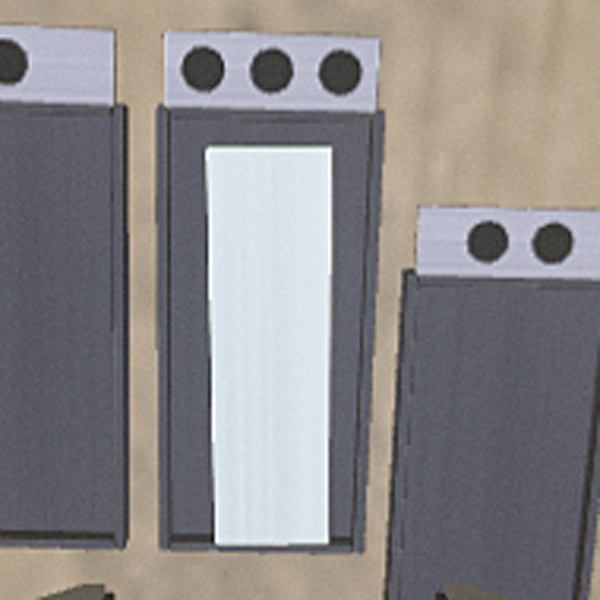

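```bash
python3 - <<'E'
from plant import robot
print(robot.close_job(), robot.read_state()["t"])
E
```

```text
the job is handed in; nothing more can be done
the job is handed in; nothing more can be done
```

I gauged the bar, its leading end stopped in the three-hole field, and I laid it in the three-hole tray and handed the job in. The hand-in gave no verdict.

**Gauging:** The grip opening read 30 mm across the bar. I slid it flat along the fence until the push force rose to about 14 N. Its leading end was then at about x = 75 mm in the gauge frame, against 72 mm nominal and within the allowed window.

**Regrasp:** I set the bar down once more in the lead-in and gripped it about 27 mm nearer its tail. This kept the wrist camera clear of the tool handles standing in the cup.

**Placing:** In the last picture the bar's centre measured (0.635, -0.147) m, and the three-hole tray's centre the same within about 1 mm. Taking its top at 28 mm (lying flat), its length came out at 99.8 mm, which fits. The gripper was open and about 0.13 m up.

**Not fully checked:**
- I never went near the other two bars, the pink look-alike, the tape roll or the dividers, but I did not measure their positions again at the end.
- In that last picture the network did not report tray 3, although its three holes were plain to see. Its mark for the bar was about 7 mm off my own measurement, still well inside the 20 mm tolerance.

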